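# Colour reading of the blue sample on the table easel

### The arm

A 6-joint arm with a two-finger parallel gripper is mounted at the origin on the work surface. World frame = base frame: x ahead of the robot, y to its left, z up, the work surface at z = 0. Lengths are in m, angles in rad, forces in N, time in s.
With the tool pointing down it reaches from about 0.375 to 0.9 m from the base axis. Payload 3.1 kg.
Tool frame: the origin (TCP) lies on the centre line of the jaws, within the pads' length; the fingertips stand 19 mm ahead of it and the grasp point (between the pads) is the TCP; z points along the fingers, y is the line along which they close (so a half turn about z gives the same grasp; the last joint's range is limited). The gripper opens to 85 mm and grips with 20 to 120 N. Pads are 22 mm wide; open, the fingers measure 114 mm over their backs; the gripper's body (76 mm by 85 mm) begins 54 mm behind the grasp point. The pads swing forward as they close: fully open they stand 13 mm farther back than shut.
Start: joints at [-1.323, 0.527, 1.433, -0, 1.181, -0.178], TCP at [0.258, -0.569, 0.25] pointing down, gripper open.
Joint ranges: [-3.08, 3.08], [-0.75, 2.2], [0.22, 2.44], [-1.43, 4.57], [0, 2.65], [-2.85, 2.85]. Speed limits (rad/s): [2.79, 2.79, 3.14, 3.14, 3.14, 3.14].

### API

Orientations are given as a unit quaternion [x, y, z, w].
In Python, from station import manip, cams, sign_off gives the robot as it stands.
- The arm moves only by the tool carry_out, never from a script. Its argument "targets" is a list that holds one entry, the list of rows, each a list of 7 numbers: the shift along the tool's x, y, z in cm, then the turn, a rotation vector about the tool's x, y, z in degrees, then the finger opening in cm, from 0 to 8.54. A call has 1 to 12 rows; each row is the pose to reach, as a shift and turn from the pose commanded when the call began, along the tool's axes at that moment; what a row does not reach only later rows make up. A row lasts 1/12 s, in which the tool goes at most 41.7 mm and 7.16 degrees, less where a joint would pass 70% of its speed; a pose out of reach is approached as far as the arm can. A call with a gripper value outside its range is refused whole. The fingers move at their own pace and stop on an object; "force" is the grip in N (left out, the last holds). Time passes only in rows, so rows that repeat a pose let the fingers close. It gives the time, the measured TCP pose, the force, the opening and the grip force at its end, in the units of the state.
- manip.sense(): the state, without advancing time (a new reading comes with each control period).
- cams.snapshot(name): name is "scene" or "top"; returns the picture (384x512x3 uint8, red, green, blue); there is no depth.
- cams.camera_info(name): a dict with "K" (3x3 intrinsics, pixels), "T" (4x4, takes a point from camera to world coordinates). Camera axes: x right, y down, z forward; pixel columns grow to the right and rows downward; lengths in m; the calibration is good to about 2 mm. A picture is of the moment at which its call begins. camera_info takes no time and is no camera call.
- sign_off(): hands the job in; it is judged then, once.
The state is a dict: "t": time; "q": joint angles; "qd": joint speeds; "tau": joint torques, N m; "tcp_pos": TCP position; "tool_rot": TCP orientation; "force": force on the tool from outside, world axes, zero at the start; "ft_torque": the same for the moment, N m; "finger_gap": opening from 0.0 (shut) to 1.0 (fully open); "gripper_force": force on a finger pad.
Only numpy, scipy, OpenCV 4.12 (cv2) and the standard library are available. Lean on these libraries where they do the work, as an engineer would, in place of code of your own. Each camera call takes 0.05 s, during which the arm holds its last target. There are 200 camera calls.

### The job

Take the colour reader out of its dock and read the blue sample card on the sloping easel: bring its nose squarely onto the middle of the blue patch, feel for the contact (nobody knows how far its sleeve is screwed out) and press gently until the sprung nose has just gone fully in, and hold it still there for two seconds. Then hang the reader back upright in its dock and let go. The green and ochre samples are still wet, so nothing may touch them; do not dent the card by pressing hard, do not bump the easel or its lamp, and leave the other things on the table where they are.

Things in the scene. Friction and masses are not known exactly. Their poses are not given: they have to be found in the camera images.
- reader: Handheld contact colour reader, loose, 0.15 to 0.26 kg, hanging nose down in the dock at the start. Origin: centre of the underside of its black head; z runs along the reader away from the nose (up in the dock). Black head 52 (x) x 40 (y) mm from z = 0 to 44 mm; grey flat-sided grip 44 (x) x 34 (y) mm from z = 44 to 124 mm; top at z = 131 mm. The nose sticks out at negative z (see reader_grip).
- reader_grip (a point): On the reader's axis at z = 92 mm, good to grasp across y (34 mm). Below the head: a 30 mm round stand-off sleeve that stays where the last user screwed it, and a white 25 mm round sprung nose in it. The nose face lies 12 to 22 mm below the head, not known exactly and not in the poses. The nose slides in 4 mm: 3 N starts it, 9 N has it fully in, then a hard stop. It reads between 6 and 18 N.
- dock: Grey charging dock, fixed, 92 (x) x 80 (y) mm, 50 mm high, left or right of the easel. Origin: centre of its underside on the table; z up. Well 60 (x) x 48 (y) mm; inside, two ledges along y at its x ends, tops 34 mm above the table, 38 mm apart, carry the shoulders of the reader's head (4 mm play all round, its x along the dock's x); the nose hangs free between them.
- dock_seat (a point): Middle of the dock's well at the height of the ledges, 34 mm above the table; the reader's origin belongs here.
- easel: Wooden table easel, fixed. Origin: on the table under the middle of its footprint (320 x 300 mm); x points away from its low front edge, z up. Its plywood board, 300 mm wide (y) and 360 mm long, rises 35 degrees from horizontal along +x; the front edge of its face is at x = -150, z = 40 mm and has a ledge standing 14 mm above the face.
- easel_lamp (a point): Middle of the black bar of the lamp clipped to the easel's top edge: 260 (y) x 32 x 18 mm, parallel to the board, 300 mm up the slope, 141 to 159 mm off the board's face. It overhangs, so a hand coming straight down on the cards would meet it. Its bent arm (12 mm thick) comes from the middle of the top edge.
- card_blue: White sample card with a deep blue patch, fixed on the easel board; 100 (x) x 70 (y) x 2 mm. Origin: centre of its underside on the board's face, 145 mm up the slope; x points up the slope, y across the board, z square off the face (35 degrees from vertical, leaning to the easel's front). The three cards lie in one row, 88 mm apart, in any order.
- card_blue_patch (a point): Middle of the blue patch (50 x 50 mm), on the card's face, 2 mm above the card's origin.
- card_green: Like card_blue, with a green patch; still wet, not to be touched.
- card_ochre: Like card_blue, with an ochre yellow patch; still wet, not to be touched.
- brush_pot: White stoneware pot, 88 mm diameter, 105 mm high, with three brushes leaning out up to 235 mm high; loose bystander across the easel from the dock. Origin: centre of its underside.
- ink: Dark violet ink bottle, 54 mm diameter, 62 mm high; loose bystander. Origin: centre of its underside.
- jar: Small glass jar with white lid, 56 mm diameter, 65 mm high; loose bystander. Origin: centre of its underside.
- fixative: Aluminium fixative can, 52 mm diameter, 160 mm high; loose bystander. Origin: centre of its underside.
- tape: Roll of masking tape lying flat, 90 mm diameter, 24 mm high; loose bystander. Origin: centre of its underside.
- tube_red: Paint tube with red band lying along its x axis, about 110 x 30 x 20 mm; loose bystander. Origin: underside, near its middle.
- tube_blue: Paint tube with blue band lying along its x axis, about 110 x 30 x 20 mm; loose bystander. Origin: underside, near its middle.
There are look-alikes about, which are no part of the job. What is meant by the reader is not pink, and is the larger of those in its own colour.

How it is judged:
On the way:
1. The reader stands over the middle of the blue patch (within 10 mm each way), square to it within 5 degrees, its nose pressed on the card with 6 to 18 N, held still for 1.2 s (x of reader in the frame of card_blue between -0.01 and 0.01 m and y of reader in the frame of card_blue between -0.01 and 0.01 m and angle between the z axis of reader and the z axis of card_blue, either way round below 0.087 rad and contact force between reader and card_blue between 6 and 18 N and linear speed of reader below 0.01 m/s and angular speed of reader below 0.1 rad/s), for 1.2 s.
At the end, for the whole second after the job is handed in: The reader hangs upright (within 6 degrees) in its dock with the head's shoulders on the ledges (origin 31 to 38 mm above the table, within 10 mm of the seat across), released and at rest; every bystander is within 20 mm of where it began (horizontal distance between reader and dock_seat below 0.01 m and z of reader in the frame of dock between 0.031 and 0.038 m and angle between reader's own z axis and vertical below 0.1 rad and linear speed of reader below 0.01 m/s and distance of each of brush_pot, ink, jar, fixative, tape, tube_red, tube_blue from where it was at the start of the episode below 0.02 m); the robot touches nothing.
It fails at once if the blue card is pressed with more than 25 N (contact force between card_blue and anything else above 25 N).
It fails at once if a wet sample (green or ochre) is touched (contact force between any of card_green, card_ochre and anything else above 0.3 N).
It fails at once if the robot or the reader bumps the easel or its lamp (contact force between any of the arm, the fingers, reader and easel above 3 N).
It fails at once if a bystander is pushed or knocked over (distance of any of brush_pot, ink, jar, fixative, tape, tube_red, tube_blue from where it was at the start of the episode above 0.02 m or angle between any of brush_pot, ink, jar, fixative, tape, tube_red, tube_blue's own z axis and vertical above 0.35 rad).
It also fails if it takes over 58 s, if anything falls off the work surface, if the arm or the gripper's body presses on something with over 40 N, if the wrist force passes 120 N, or if a joint passes its speed limit or range.

## Working session

There is one attempt and no reset: what is moved stays moved. The work goes in short steps, Python scripts to look and compute and a tool call to move; the robot and the scene stay as the last step left them, time stands still between calls to the robot, and variables do not carry over. Pictures are saved under pics/ and viewed, at most 10 in all, crops included, and the job is handed in when it is done.

Besides the shell and the picture viewer there is one more tool, called after "Call:" as name(argument=value, ...), one argument or row to a line, values as JSON. carry_out: Moves the arm, as the interface text tells. Its arguments: {"type":"object","properties":{"targets":{"type":"array"},"force":{"type":"number"}},"required":["targets"]}

```bash
mkdir -p pics; ls
python3 - <<'E'
from station import manip,cams
import cv2,numpy as np
for n in("scene","top"):
    i=cams.snapshot(n); cv2.imwrite(f"pics/{n}0.png",i[:,:,::-1]); c=cams.camera_info(n); print(n,np.round(c["K"],1).tolist(),np.round(c["T"],3).tolist())
a=cv2.imread("pics/scene0.png");b=cv2.imread("pics/top0.png")
cv2.imwrite("pics/both.png",cv2.resize(np.vstack([a,b]),None,fx=.78,fy=.78))
s=manip.sense();print({k:np.round(v,3).tolist() for k,v in s.items()})
E
```

```text
pics
scene [[424.6, 0.0, 252.7], [0.0, 424.6, 186.8], [0.0, 0.0, 1.0]] [[0.061, 0.687, -0.724, 1.354], [0.998, -0.041, 0.045, -0.059], [0.001, -0.726, -0.688, 1.068], [0.0, 0.0, 0.0, 1.0]]
top [[394.4, 0.0, 253.3], [0.0, 394.4, 189.8], [0.0, 0.0, 1.0]] [[-0.016, -0.997, 0.078, 0.406], [-1.0, 0.016, -0.0, -0.009], [-0.001, -0.078, -0.997, 1.356], [0.0, 0.0, 0.0, 1.0]]
{'t': 0.1, 'q': [-1.323, 0.528, 1.434, -0.0, 1.181, -0.179], 'qd': [0.001, -0.002, -0.003, -0.001, -0.001, -0.001], 'tau': [-0.0, -44.33, -17.859, -0.0, 0.004, 0.0], 'tcp_pos': [0.258, -0.569, 0.249], 'tool_rot': [0.977, 0.211, -0.0, -0.001], 'force': [0.339, 0.488, -1.202], 'ft_torque': [-0.042, -0.013, -0.024], 'gripper_force': 0.0, 'finger_gap': 0.998}
```

View pics/scene0.png

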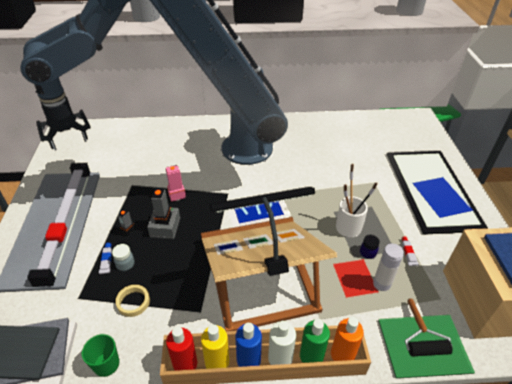

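View pics/top0.png

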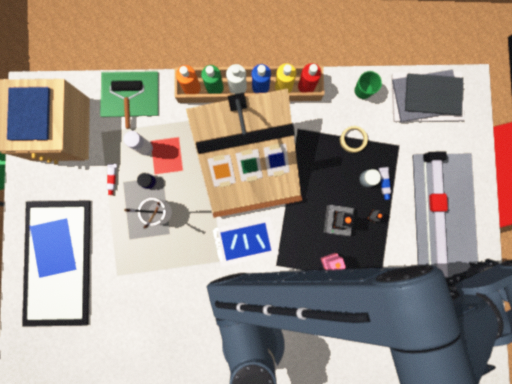

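The scene view shows the easel in the middle and the dock with the grey reader at about (163,215). A smaller grey look-alike stands at (125,220) and a pink one at (175,183). In the top view, the dock and reader are at (341,220), the small look-alike at (376,216) and the pink one at (333,262). The cards are ochre (221,171), green (249,166) and blue (277,160). The larger non-pink one, standing in the dock, fits the description; I'll confirm it in one enlarged crop.

Run:
```python
import cv2,numpy as np
a=cv2.imread("pics/scene0.png");b=cv2.imread("pics/top0.png")
f=lambda i,x,y,w,h,s:cv2.resize(i[y:y+h,x:x+w],None,fx=s,fy=s,interpolation=cv2.INTER_CUBIC)
o=np.zeros((600,800,3),np.uint8)
p=f(b,300,180,100,75,4);o[:300,:400]=p
p=f(a,100,165,100,75,4);o[:300,400:]=p
p=f(b,180,90,133,100,3);o[300:600,:399]=p
p=f(a,190,180,150,100,2.66)[:300,:400];o[300:300+p.shape[0],400:400+p.shape[1]]=p
cv2.imwrite("pics/crop1.png",o)
```

```text
(no output)
```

View pics/crop1.png

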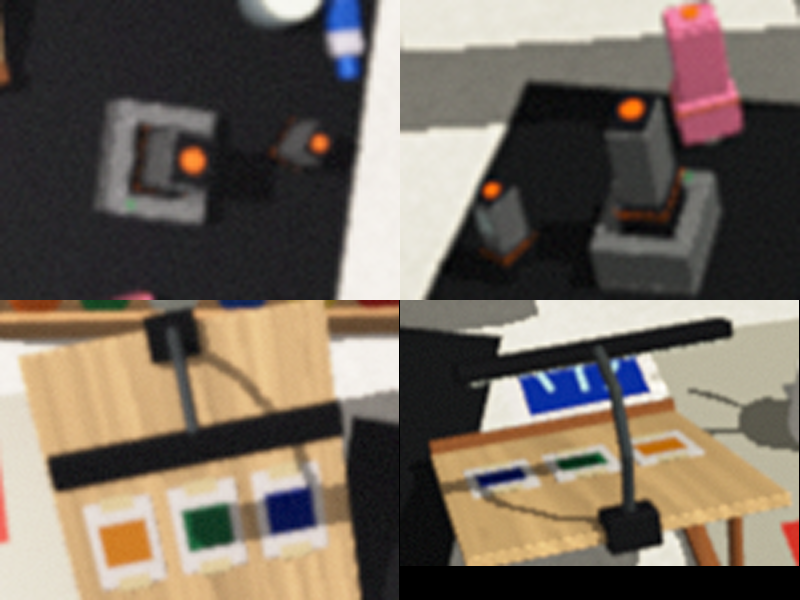

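Confirmed: the larger grey reader with the orange button, hanging in the dock, is the one meant. Next I measure the patches, the dock and the button.

```bash
cat > h.py <<'E'
import cv2,numpy as np
from station import manip,cams
from scipy.spatial.transform import Rotation as R
C={n:cams.camera_info(n) for n in("scene","top")}
def ray(n,p):
    K,T=np.array(C[n]["K"]),np.array(C[n]["T"])
    d=T[:3,:3]@np.linalg.solve(K,[p[0],p[1],1]); return T[:3,3],d/np.linalg.norm(d)
def plane(n,p,z):
    o,d=ray(n,p); return o+d*(z-o[2])/d[2]
def tri(a,b):
    o1,d1=ray("scene",a);o2,d2=ray("top",b)
    s=np.linalg.lstsq(np.c_[d1,-d2],o2-o1,rcond=None)[0]
    p,q=o1+s[0]*d1,o2+s[1]*d2; return (p+q)/2,np.linalg.norm(p-q)
def blobs(img,lo,hi,box,amin=5):
    x0,y0,x1,y1=box
    m=cv2.inRange(cv2.cvtColor(img[y0:y1,x0:x1],cv2.COLOR_BGR2HSV),lo,hi)
    n,_,st,c=cv2.connectedComponentsWithStats(m)
    return [(c[i]+[x0,y0],int(st[i,4]),st[i,2:4].tolist()) for i in range(1,n) if st[i,4]>=amin]
E
python3 - <<'E'
from h import *
a=cv2.imread("pics/scene0.png");b=cv2.imread("pics/top0.png")
zp=.04+.145*np.sin(np.radians(35))+.002*np.cos(np.radians(35)); print("zp",zp)
def big(*x): return max(blobs(*x),key=lambda r:r[1])
P={}
for nm,lo,hi in(("ochre",(8,150,120),(22,255,255)),("green",(60,80,30),(88,255,160)),("blue",(108,120,30),(130,255,160))):
    t=big(b,lo,hi,(205,145,295,190)); s=big(a,lo,hi,(210,228,310,255))
    p,e=tri(s[0],t[0]); P[nm]=(plane("top",t[0],zp),plane("scene",s[0],zp))
    print(nm,t,s,"tri",p.round(4),round(e,4),*[x.round(4) for x in P[nm]])
for k in(0,1):
    print("spacing",[np.linalg.norm(P["ochre"][k]-P["green"][k]),np.linalg.norm(P["green"][k]-P["blue"][k])],P["ochre"][k]-P["blue"][k])
t=big(b,(3,150,150),(20,255,255),(335,210,360,230));s=big(a,(3,150,150),(20,255,255),(148,182,168,200))
print("button",t,s,tri(s[0],t[0]),plane("top",t[0],.166))
# dock outline on the top view
g=cv2.cvtColor(b,cv2.COLOR_BGR2GRAY)[195:245,318:362]
m=cv2.inRange(g,68,190); cs,_=cv2.findContours(m,cv2.RETR_EXTERNAL,cv2.CHAIN_APPROX_NONE)
c=max(cs,key=cv2.contourArea); r=cv2.minAreaRect(c); bx=cv2.boxPoints(r)+[318,195]
print(r,bx.round(1).tolist()); print([plane("top",q,.05).round(4).tolist() for q in bx])
print(cv2.resize(g,None,fx=1,fy=1)[::3,::2])
E
```

```text
zp 0.12480688735947965
ochre (array([221.51381215, 170.62983425]), 181, [16, 14]) (array([227.7278481, 231.       ]), 158, [45, 9]) tri [0.567  0.0027 0.1688] 0.1678 [0.5646 0.0899 0.1248] [ 0.5427 -0.0815  0.1248]
green (array([249.        , 165.25294118]), 170, [15, 14]) (array([257.80769231, 240.19230769]), 52, [17, 5]) tri [0.5806 0.0035 0.1228] 0.0003 [0.5803 0.0033 0.1248] [0.5822 0.0035 0.1248]
blue (array([276.38150289, 159.67052023]), 173, [16, 14]) (array([226.96153846, 246.30769231]), 52, [17, 6]) tri [ 0.597  -0.084   0.1221] 0.0014 [ 0.5966 -0.0832  0.1248] [ 0.599  -0.0847  0.1248]
spacing [np.float64(0.08801809504693983), np.float64(0.0880005828884664)] [-0.03194985  0.17309329  0.        ]
spacing [np.float64(0.0937199193411687), np.float64(0.08974925952800963)] [-5.63260047e-02  3.18535632e-03 -1.11022302e-16]
button (array([347.72413793, 219.5862069 ]), 29, [6, 6]) (array([157.33333333, 191.875     ]), 24, [6, 5]) (array([ 0.40497358, -0.292576  ,  0.16227158]), np.float64(0.0005845250844526868)) [ 0.40497108 -0.29139039  0.166     ]
((20.423076629638672, 24.6153850
[... 1119 characters left out ...]
8  88  80  39 100 132  82  39
   25  23  23  19]
 [ 35  38  38  64 105 135 132  61  38  64  82  90  67  47  46  38  33  28
   23  19  21  20]
 [ 36  40  38  71 105 139 152  88  68  63  55  50  38  47  76  96  88  24
   17  21  21  24]
 [ 39  39  40  82 104 135 141 136 138 137 134 134 132 138 133 125 111  23
   25  31  35  32]
 [ 35  39  35  37  35  45  49  52  64  89  96  92 104 116 129 125  89  23
   21  30  30  35]
 [ 39  38  41  37  40  37  39  35  36  36  30  31  32  39  30  39  36  33
   37  31  37  36]
 [ 36  38  38  38  38  37  39  35  40  37  37  34  34  35  38  38  35  33
   32  33  33  35]
 [ 41  39  35  36  34  36  37  34  34  36  38  35  32  35  37  34  36  32
   36  36  31  32]]
```

Positions found:

| Item | Position (m) | Check |
|---|---|---|
| Blue patch | (0.597, -0.0835, 0.125) | Card spacing comes out at 88.0 mm, as given |
| Easel yaw | 10.5° | – |
| Dock and reader axis | (0.405, -0.291), yaw about -8.5° | Button triangulates to about 0.162 m high, 0.165 m expected |

Next is a helper that works out each move in the tool frame.

```bash
cat >> h.py <<'E'
PATCH=np.array([.597,-.0835,.1248]); PSI,PSD=np.radians(10.46),np.radians(-8.5)
RD=R.from_euler("z",PSD)*R.from_euler("x",np.pi)          # tool down, its x along the dock's x
RC=R.from_euler("z",PSI)*R.from_euler("x",np.pi)*R.from_euler("y",np.radians(35))  # tool square to card
N=-RC.apply([0,0,1])
def rel(p,r):
    s=manip.sense(); r0=R.from_quat(s["tool_rot"])
    print("t",round(s["t"],2),"tcp",np.round(s["tcp_pos"],4),"q",np.round(s["q"],2),"gap",round(s["finger_gap"]*8.54,2),"F",np.round(s["force"],2))
    print("cm",(r0.inv().apply(np.array(p)-s["tcp_pos"])*100).round(2),"deg",np.degrees((r0.inv()*r).as_rotvec()).round(2))
E
python3 - <<'E'
from h import *
print(N); rel([.405,-.2915,.25],RD)
E
```

```text
[-0.56404468 -0.10413225  0.81915204]
t 0.1 tcp [ 0.258  -0.5686  0.2494] q [-1.32  0.53  1.43 -0.    1.18 -0.18] gap 8.53 F [ 0.34  0.49 -1.2 ]
cm [ 2.483e+01 -1.916e+01 -1.000e-02] deg [-1.20e-01  1.00e-02  3.29e+01]
```

Call:
carry_out(
  targets=[
    [[2.5,-1.9,0,0,0,3.3,8],[5,-3.8,0,0,0,6.6,7],[7.5,-5.7,0,0,0,9.9,6.5],[10,-7.7,0,0,0,13.2,6.5],[12.5,-9.6,0,0,0,16.5,6.5],[15,-11.5,0,0,0,19.8,6.5],[17.5,-13.4,0,0,0,23,6.5],[20,-15.3,0,0,0,26.3,6.5],[22.5,-17.2,0,0,0,29.6,6.5],[24.8,-19.2,0,0,0,32.9,6.5],[24.8,-19.2,0,0,0,32.9,6.5],[24.8,-19.2,0,0,0,32.9,6.5]],
  ],
)

```text
t: 1.1
tcp_pos: [0.405, -0.2902, 0.2501]
tool_rot: [0.997, -0.072, -0.0, -0.0]
force: [0.2, -0.8, 0.2]
finger_gap: 0.759
gripper_force: 0.0
```

Run:
```python
from h import *
rel([.405,-.2915,.126],RD)
i=cams.snapshot("scene")[:,:,::-1];cv2.imwrite("pics/s1.png",cv2.resize(i[100:280,80:320],None,fx=3,fy=3))
```

```text
t 1.1 tcp [ 0.405  -0.2902  0.2501] q [-0.85  0.36  1.74 -0.    1.04  0.87] gap 6.48 F [ 0.16 -0.77  0.24]
cm [ 0.03  0.13 12.41] deg [-0.02  0.05  0.21]
```

View pics/s1.png

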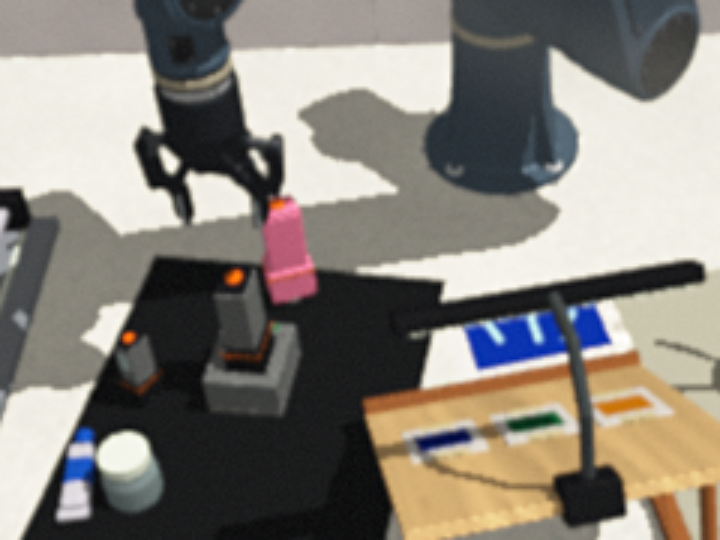

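The open gripper hangs above the reader: fingertips at about pixel (154,172), reader button at (158,192), with nothing in the way. I'll go down.

Call:
carry_out(
  targets=[
    [[0,0.1,2.5,0,0,0,6.5],[0,0.1,5,0,0,0,6.5],[0,0.1,7,0,0,0,6.5],[0,0.1,9,0,0,0,6.5],[0,0.1,11,0,0,0,6.5],[0,0.1,12.4,0,0,0,6.5],[0,0.1,12.4,0,0,0,6.5]],
  ],
)

```text
t: 1.73
tcp_pos: [0.4029, -0.2931, 0.1236]
tool_rot: [0.997, -0.075, -0.002, -0.002]
force: [0.3, -0.5, -0.4]
finger_gap: 0.761
gripper_force: 0.0
```

Call:
carry_out(
  targets=[
    [[0,0,0,0,0,0,5],[0,0,0,0,0,0,4],[0,0,0,0,0,0,3.4],[0,0,0,0,0,0,3],[0,0,0,0,0,0,2.8],[0,0,0,0,0,0,2.8],[0,0,0,0,0,0,2.8],[0,0,0,0,0,0,2.8],[0,0,0,0,0,0,2.8]],
  ],
  force=60,
)

```text
t: 2.48
tcp_pos: [0.405, -0.2935, 0.1273]
tool_rot: [0.997, -0.074, 0.001, 0.001]
force: [-1.3, -0.4, 6.1]
finger_gap: 0.39
gripper_force: 60.2
```

Run:
```python
from h import *
rel([.405,-.2915,.30],RD)
```

```text
t 2.48 tcp [ 0.405  -0.2935  0.1273] q [-0.85  0.56  1.85 -0.    0.73  0.87] gap 3.33 F [-1.26 -0.42  6.1 ]
cm [ -0.    -0.17 -17.27] deg [ 0.11 -0.09  0.01]
```

Gripped: the opening is 33 mm, against 34 mm expected. Lifting straight up.

Call:
carry_out(
  targets=[
    [[0,0,-1.5,0,0,0,2.8],[0,0,-3,0,0,0,2.8],[0,0,-5,0,0,0,2.8],[0,0,-7,0,0,0,2.8],[0,0,-9,0,0,0,2.8],[0,0,-11,0,0,0,2.8],[0,0,-13,0,0,0,2.8],[0,0,-15,0,0,0,2.8],[0,0,-17,0,0,0,2.8],[0,0,-17,0,0,0,2.8],[0,0,-17,0,0,0,2.8]],
  ],
)

```text
t: 3.4
tcp_pos: [0.4047, -0.2927, 0.2965]
tool_rot: [0.997, -0.074, 0.001, 0.0]
force: [-0.3, -0.5, -3.2]
finger_gap: 0.39
gripper_force: 60.6
```

Run:
```python
from h import *
p=PATCH+.19*N
rel(p,RC)
s=manip.sense();r0=R.from_quat(s["tool_rot"]);print((r0.inv()*RC).as_euler("ZYX",degrees=True))
a=cams.snapshot("scene")[:,:,::-1];b=cams.snapshot("top")[:,:,::-1]
cv2.imwrite("pics/l_s.png",a);cv2.imwrite("pics/l_t.png",b)
cv2.imwrite("pics/l.png",cv2.resize(a[100:260,80:280],None,fx=3,fy=3))
```

```text
t 3.4 tcp [ 0.4047 -0.2927  0.2965] q [-0.85  0.3   1.68  0.    1.16  0.87] gap 3.33 F [-0.28 -0.52 -3.21]
cm [  5.62 -19.99   1.59] deg [  5.84  34.62 -18.34]
[-18.90658931  34.95165242   0.0745731 ]
```

View pics/l.png

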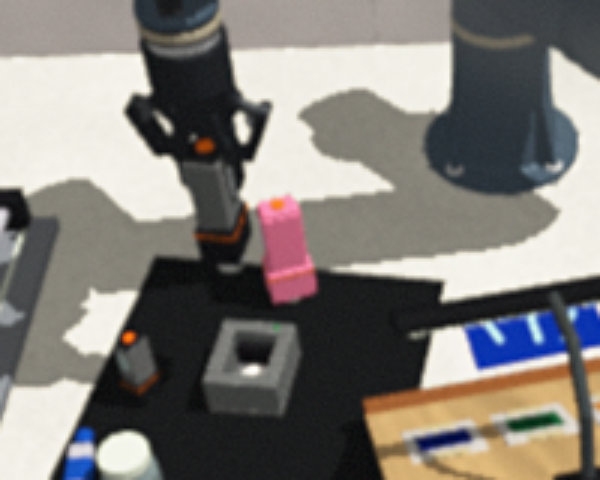

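The reader is out of the dock and hangs square in the jaws: white nose at crop (228,265), dock empty. Now I tilt it and move to a hover about 75 mm off the patch.

Call:
carry_out(
  targets=[
    [[0.5,-1.7,0.1,0.5,2.9,-1.5,2.8],[0.9,-3.3,0.3,1,5.8,-3.1,2.8],[1.4,-5,0.4,1.5,8.7,-4.6,2.8],[1.9,-6.7,0.5,2,11.6,-6.1,2.8],[2.3,-8.3,0.7,2.4,14.4,-7.6,2.8],[2.8,-10,0.8,2.9,17.3,-9.2,2.8],[3.3,-11.7,0.9,3.4,20.2,-10.7,2.8],[3.7,-13.3,1.1,3.9,23.1,-12.2,2.8],[4.2,-15,1.2,4.4,26,-13.8,2.8],[4.7,-16.7,1.3,4.9,28.9,-15.3,2.8],[5.2,-18.3,1.5,5.4,31.7,-16.8,2.8],[5.6,-20,1.6,5.8,34.6,-18.3,2.8]],
  ],
)

```text
t: 4.5
tcp_pos: [0.4887, -0.1022, 0.2785]
tool_rot: [0.95, 0.087, 0.298, -0.028]
force: [0.8, 0.9, -3.9]
finger_gap: 0.395
gripper_force: 60.5
```

Call:
carry_out(
  targets=[
    [[0,0,0,0,0,0,2.8],[0,0,0,0,0,0,2.8],[0,0,0,0,0,0,2.8],[0,0,0,0,0,0,2.8]],
  ],
)

```text
t: 4.83
tcp_pos: [0.4899, -0.1044, 0.2803]
tool_rot: [0.95, 0.086, 0.299, -0.027]
force: [-0.9, -0.2, -1.9]
finger_gap: 0.39
gripper_force: 60.7
```

```bash
cat >> h.py <<'E'
def along(F0=None):
    s=manip.sense(); d=np.array(s["tcp_pos"])-PATCH; r=RC.inv().apply(d)
    print("in card axes mm: up-slope %.1f across %.1f off %.1f"%(r[0]*1e3,r[1]*1e3,-r[2]*1e3),"tilt deg",np.degrees((RC.inv()*R.from_quat(s["tool_rot"])).as_rotvec()).round(2),"Fn %.2f"%(np.dot(s["force"],N)),np.round(s["ft_torque"],2))
E
python3 - <<'E'
from h import *
rel(PATCH+.12*N,RC); along()
a=cams.snapshot("scene")[:,:,::-1];b=cams.snapshot("top")[:,:,::-1]
o=np.vstack([cv2.resize(a[140:260,170:350],None,fx=2.4,fy=2.4),cv2.resize(b[120:240,215:395],None,fx=2.4,fy=2.4)])
cv2.imwrite("pics/hov.png",o)
E
```

```text
t 4.83 tcp [ 0.4899 -0.1044  0.2803] q [-0.69  0.2   2.08  0.85  0.62  0.04] gap 3.33 F [-0.85 -0.18 -1.94]
cm [ 0.03 -0.12  7.  ] deg [ 0.08  0.1  -0.09]
in card axes mm: up-slope -0.2 across 1.1 off 190.0 tilt deg [-0.08 -0.1   0.09] Fn -1.09 [-0.1   0.56  0.01]
```

View pics/hov.png

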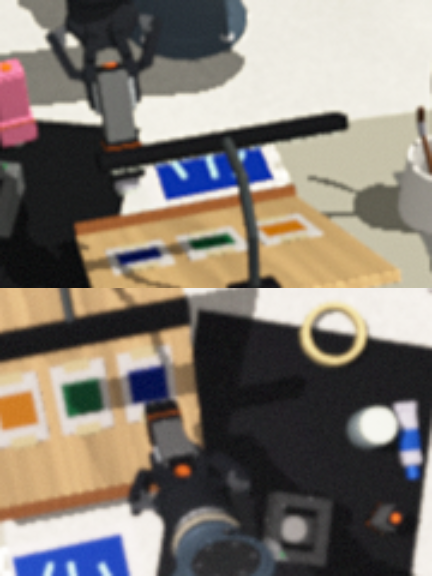

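The reader points squarely at the blue patch: patch at crop (148,383), head just below it at (165,410). It is clear of the lamp and the green card. Next I approach to just before the earliest possible contact.

Call:
carry_out(
  targets=[
    [[0,-0.1,1,0,0,0,2.8],[0,-0.1,2,0,0,0,2.8],[0,-0.1,3,0,0,0,2.8],[0,-0.1,4,0,0,0,2.8],[0,-0.1,5,0,0,0,2.8],[0,-0.1,6,0,0,0,2.8],[0,-0.1,6.6,0,0,0,2.8],[0,-0.1,7.1,0,0,0,2.8],[0,-0.1,7.1,0,0,0,2.8],[0,-0.1,7.1,0,0,0,2.8],[0,-0.1,7.1,0,0,0,2.8]],
  ],
)

```text
t: 5.85
tcp_pos: [0.5293, -0.0951, 0.2224]
tool_rot: [0.95, 0.086, 0.299, -0.027]
force: [0.4, 0.3, -2.0]
finger_gap: 0.391
gripper_force: 60.5
```

Run:
```python
from h import *
along()
a=cams.snapshot("scene")[:,:,::-1];b=cams.snapshot("top")[:,:,::-1]
along()
o=np.vstack([cv2.resize(a[180:255,190:300],None,fx=4,fy=4,interpolation=2),cv2.resize(b[130:205,235:345],None,fx=4,fy=4,interpolation=2)])
cv2.imwrite("pics/near.png",o)
```

```text
in card axes mm: up-slope -0.2 across -0.9 off 119.3 tilt deg [-0.02 -0.05  0.07] Fn -1.86 [-0.15  0.49  0.02]
in card axes mm: up-slope -0.2 across -0.8 off 119.5 tilt deg [-0.04 -0.04  0.06] Fn -2.68 [-0.09  0.57 -0.  ]
```

View pics/near.png

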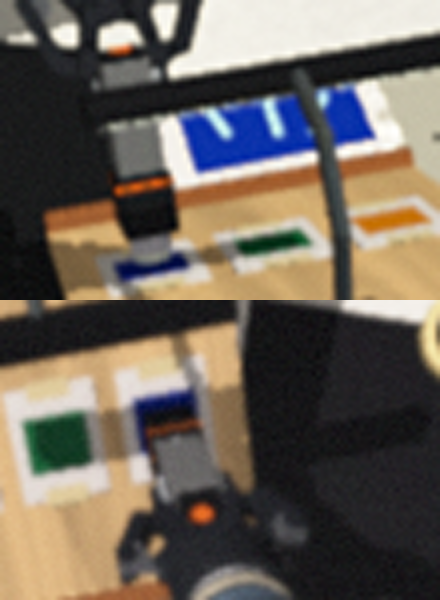

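The nose is just above the patch, centred on it at scene crop (152,250), with no contact yet. I now feel my way in by 2 mm steps, which is within the 4 mm of nose travel.

Call:
carry_out(
  targets=[
    [[0,0.1,0.1,0,0,0,2.8],[0,0.1,0.2,0,0,0,2.8],[0,0.1,0.2,0,0,0,2.8],[0,0.1,0.2,0,0,0,2.8],[0,0.1,0.2,0,0,0,2.8]],
  ],
)

```text
t: 6.37
tcp_pos: [0.5306, -0.0957, 0.2205]
tool_rot: [0.95, 0.086, 0.299, -0.028]
force: [-0.1, 0.3, -1.9]
finger_gap: 0.392
gripper_force: 60.5
```

```bash
python3 -c "
from h import *
along()"
```

```text
in card axes mm: up-slope -0.4 across -0.0 off 117.1 tilt deg [ 0.   -0.07  0.08] Fn -1.56 [-0.09  0.56  0.04]
```

Call:
carry_out(
  targets=[
    [[0,0,0.1,0,0,0,2.8],[0,0,0.2,0,0,0,2.8],[0,0,0.2,0,0,0,2.8],[0,0,0.2,0,0,0,2.8],[0,0,0.2,0,0,0,2.8]],
  ],
)

```text
t: 6.78
tcp_pos: [0.5318, -0.0955, 0.2188]
tool_rot: [0.95, 0.086, 0.299, -0.028]
force: [0.3, -0.7, -2.2]
finger_gap: 0.387
gripper_force: 60.5
```

```bash
python3 -c "
from h import *
along()"
```

```text
in card axes mm: up-slope -0.5 across -0.0 off 115.0 tilt deg [ 0.   -0.08  0.07] Fn -1.90 [-0.16  0.59 -0.01]
```

Baseline is about -1.8 N along the normal, so contact will show as +1 N or more.

Call:
carry_out(
  targets=[
    [[0,0,0.1,0,0,0,2.8],[0,0,0.2,0,0,0,2.8],[0,0,0.2,0,0,0,2.8],[0,0,0.2,0,0,0,2.8],[0,0,0.2,0,0,0,2.8]],
  ],
)

```text
t: 7.2
tcp_pos: [0.5328, -0.0953, 0.2173]
tool_rot: [0.95, 0.086, 0.299, -0.027]
force: [-1.5, -0.7, -0.1]
finger_gap: 0.392
gripper_force: 60.9
```

```bash
python3 -c "
from h import *
along()"
```

```text
in card axes mm: up-slope -0.4 across -0.0 off 113.2 tilt deg [-0.01 -0.06  0.07] Fn 0.81 [-0.05  0.59  0.01]
```

Contact felt: about +2.6 N at 113.2 mm. Now smaller steps.

Call:
carry_out(
  targets=[
    [[0,0,0.05,0,0,0,2.8],[0,0,0.1,0,0,0,2.8],[0,0,0.15,0,0,0,2.8],[0,0,0.2,0,0,0,2.8],[0,0,0.2,0,0,0,2.8],[0,0,0.2,0,0,0,2.8]],
  ],
)

```text
t: 7.7
tcp_pos: [0.534, -0.0951, 0.2156]
tool_rot: [0.95, 0.086, 0.299, -0.027]
force: [-4.0, -0.5, 3.3]
finger_gap: 0.386
gripper_force: 61.2
```

```bash
python3 -c "
from h import *
along()"
```

```text
in card axes mm: up-slope -0.4 across 0.0 off 111.2 tilt deg [-0.01 -0.06  0.07] Fn 5.02 [-0.01  0.6   0.01]
```

Call:
carry_out(
  targets=[
    [[0,0,0.05,0,0,0,2.8],[0,0,0.1,0,0,0,2.8],[0,0,0.1,0,0,0,2.8],[0,0,0.1,0,0,0,2.8]],
  ],
)

```text
t: 8.03
tcp_pos: [0.5346, -0.095, 0.2148]
tool_rot: [0.95, 0.086, 0.299, -0.028]
force: [-5.4, -1.0, 3.9]
finger_gap: 0.391
gripper_force: 61.3
```

```bash
python3 -c "
from h import *
along()"
```

```text
in card axes mm: up-slope -0.4 across -0.0 off 110.1 tilt deg [-0.   -0.07  0.07] Fn 6.33 [-0.07  0.56  0.06]
```

Call:
carry_out(
  targets=[
    [[0,0,0.03,0,0,0,2.8],[0,0,0.05,0,0,0,2.8],[0,0,0.05,0,0,0,2.8],[0,0,0.05,0,0,0,2.8]],
  ],
)

```text
t: 8.37
tcp_pos: [0.5349, -0.095, 0.2144]
tool_rot: [0.95, 0.086, 0.299, -0.028]
force: [-5.2, -0.3, 4.7]
finger_gap: 0.389
gripper_force: 61.4
```

```bash
python3 -c "
from h import *
along()"
```

```text
in card axes mm: up-slope -0.4 across -0.0 off 109.6 tilt deg [-0.   -0.07  0.07] Fn 6.85 [-0.08  0.58  0.04]
```

Call:
carry_out(
  targets=[
    [[0,0,0.02,0,0,0,2.8],[0,0,0.03,0,0,0,2.8],[0,0,0.03,0,0,0,2.8],[0,0,0.03,0,0,0,2.8]],
  ],
)

```text
t: 8.7
tcp_pos: [0.535, -0.0949, 0.2142]
tool_rot: [0.95, 0.086, 0.299, -0.028]
force: [-4.9, -0.8, 5.8]
finger_gap: 0.39
gripper_force: 61.6
```

```bash
python3 -c "
from h import *
along()"
```

```text
in card axes mm: up-slope -0.4 across -0.0 off 109.4 tilt deg [-0.01 -0.06  0.07] Fn 7.61 [-0.03  0.53  0.06]
```

Call:
carry_out(
  targets=[
    [[0,0,0.01,0,0,0,2.8],[0,0,0.02,0,0,0,2.8],[0,0,0.02,0,0,0,2.8],[0,0,0.02,0,0,0,2.8]],
  ],
)

```text
t: 9.03
tcp_pos: [0.535, -0.0949, 0.2142]
tool_rot: [0.95, 0.086, 0.299, -0.027]
force: [-7.9, -0.4, 7.4]
finger_gap: 0.393
gripper_force: 61.9
```

```bash
python3 -c "
from h import *
along()"
```

```text
in card axes mm: up-slope -0.4 across -0.1 off 109.4 tilt deg [-0.01 -0.06  0.07] Fn 10.57 [0.01 0.6  0.05]
```

At the stop: the tool moved no further while the contact force rose to about 12 N. I'll hold still for more than two seconds.

Call:
carry_out(
  targets=[
    [[0,0,0,0,0,0,2.8],[0,0,0,0,0,0,2.8],[0,0,0,0,0,0,2.8],[0,0,0,0,0,0,2.8],[0,0,0,0,0,0,2.8],[0,0,0,0,0,0,2.8],[0,0,0,0,0,0,2.8],[0,0,0,0,0,0,2.8],[0,0,0,0,0,0,2.8],[0,0,0,0,0,0,2.8],[0,0,0,0,0,0,2.8],[0,0,0,0,0,0,2.8]],
  ],
)

```text
t: 10.03
tcp_pos: [0.535, -0.0949, 0.2142]
tool_rot: [0.95, 0.086, 0.299, -0.027]
force: [-7.0, -1.1, 7.9]
finger_gap: 0.394
gripper_force: 61.9
```

Call:
carry_out(
  targets=[
    [[0,0,0,0,0,0,2.8],[0,0,0,0,0,0,2.8],[0,0,0,0,0,0,2.8],[0,0,0,0,0,0,2.8],[0,0,0,0,0,0,2.8],[0,0,0,0,0,0,2.8],[0,0,0,0,0,0,2.8],[0,0,0,0,0,0,2.8],[0,0,0,0,0,0,2.8],[0,0,0,0,0,0,2.8],[0,0,0,0,0,0,2.8],[0,0,0,0,0,0,2.8]],
  ],
)

```text
t: 11.03
tcp_pos: [0.535, -0.0949, 0.2142]
tool_rot: [0.95, 0.086, 0.299, -0.027]
force: [-7.6, -0.9, 6.9]
finger_gap: 0.389
gripper_force: 61.9
```

Run:
```python
from h import *
along()
b=cams.snapshot("top")[:,:,::-1];a=cams.snapshot("scene")[:,:,::-1]
o=np.vstack([cv2.resize(a[180:255,190:300],None,fx=4,fy=4,interpolation=2),cv2.resize(b[130:205,235:345],None,fx=4,fy=4,interpolation=2)])
cv2.imwrite("pics/press.png",o)
```

```text
in card axes mm: up-slope -0.4 across -0.0 off 109.4 tilt deg [-0.02 -0.06  0.07] Fn 9.99 [-0.08  0.6  -0.01]
```

View pics/press.png

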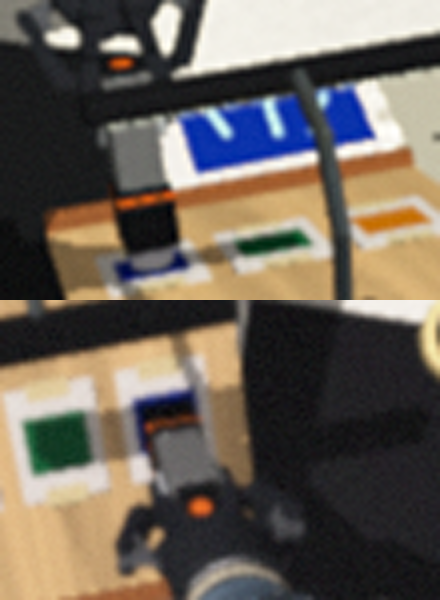

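The nose sits in the middle of the blue patch: nose at scene crop (153,258), patch spanning about 117 to 187. Force is steady at about 11.8 N. As a quick squareness check, I'll triangulate the reader's button in the tool frame.

Run:
```python
from h import *
a=np.ascontiguousarray(cams.snapshot("scene")[:,:,::-1]);b=np.ascontiguousarray(cams.snapshot("top")[:,:,::-1])
lo,hi=(3,150,150),(20,255,255)
t=blobs(b,lo,hi,(275,247,297,265));s=blobs(a,lo,hi,(210,188,230,202));print(t,s)
big=lambda l:max(l,key=lambda r:r[1])
p,e=tri(big(s)[0],big(t)[0]);q=manip.sense();r=R.from_quat(q["tool_rot"])
print(p,e,"tool frame mm",r.inv().apply(p-q["tcp_pos"])*1e3)
# same check at the lift picture
a,b=cv2.imread("pics/l_s.png"),cv2.imread("pics/l_t.png")
t=blobs(b,lo,hi,(335,205,370,240));s=blobs(a,lo,hi,(140,140,158,156));print(t,s)
if t and s:
    p,e=tri(big(s)[0],big(t)[0]);r=R.from_quat([.997,-.074,.001,0]);print(e,r.inv().apply(p-[.4047,-.2927,.2965])*1e3)
```

```text
[] [(array([220.   , 195.375]), 8, [5, 2])]Traceback (most recent call last):
  File "<stdin>", line 6, in <module>
  File "<stdin>", line 5, in <lambda>
ValueError: max() iterable argument is empty
```

Run:
```python
from h import *
a=np.ascontiguousarray(cams.snapshot("scene")[:,:,::-1]);b=np.ascontiguousarray(cams.snapshot("top")[:,:,::-1])
lo,hi=(3,150,150),(20,255,255)
t=blobs(b,lo,hi,(278,175,295,190));s=blobs(a,lo,hi,(210,188,230,202));print(t,s)
big=lambda l:max(l,key=lambda r:r[1])
p,e=tri(big(s)[0],big(t)[0]);q=manip.sense();r=R.from_quat(q["tool_rot"])
print(p,e,"tool frame mm",r.inv().apply(p-q["tcp_pos"])*1e3); along()
```

```text
[(array([284.8125, 181.3125]), 16, [5, 4])] [(array([219.71428571, 195.42857143]), 7, [4, 2])]
[ 0.51583468 -0.0984357   0.24472568] 0.00015238618412842465 tool frame mm [ 1.53561078e+00  1.54656642e-03 -3.61953066e+01]
in card axes mm: up-slope -0.4 across -0.0 off 109.4 tilt deg [-0.02 -0.06  0.07] Fn 10.35 [0.01 0.58 0.02]
```

The button lies 1.5 mm off the tool axis, so the tilt is at most about 2° and the nose about 4 mm off centre, within tolerance. The reading is done; backing straight off.

Call:
carry_out(
  targets=[
    [[0,0,-0.3,0,0,0,2.8],[0,0,-1,0,0,0,2.8],[0,0,-2,0,0,0,2.8],[0,0,-3,0,0,0,2.8],[0,0,-4,0,0,0,2.8],[0,0,-5,0,0,0,2.8],[0,0,-6,0,0,0,2.8],[0,0,-7,0,0,0,2.8],[0,0,-8,0,0,0,2.8],[0,0,-8,0,0,0,2.8],[0,0,-8,0,0,0,2.8]],
  ],
)

```text
t: 12.25
tcp_pos: [0.4903, -0.1034, 0.2795]
tool_rot: [0.95, 0.086, 0.299, -0.027]
force: [0.1, -0.6, -2.1]
finger_gap: 0.391
gripper_force: 60.6
```

```bash
python3 -c "
from h import *
rel([.405,-.292,.2965],R.from_quat([.997,-.074,0,0]))"
```

```text
t 12.25 tcp [ 0.4903 -0.1034  0.2795] q [-0.69  0.21  2.08  0.86  0.62  0.04] gap 3.34 F [ 0.11 -0.6  -2.14]
cm [-8.69 17.01 -8.15] deg [ -5.77 -34.62  18.28]
```

Call:
carry_out(
  targets=[
    [[-0.7,1.4,-0.7,-0.5,-2.9,1.5,2.8],[-1.4,2.8,-1.4,-1,-5.8,3,2.8],[-2.2,4.3,-2,-1.4,-8.7,4.6,2.8],[-2.9,5.7,-2.7,-1.9,-11.5,6.1,2.8],[-3.6,7.1,-3.4,-2.4,-14.4,7.6,2.8],[-4.3,8.5,-4.1,-2.9,-17.3,9.1,2.8],[-5.1,9.9,-4.8,-3.4,-20.2,10.7,2.8],[-5.8,11.3,-5.4,-3.9,-23.1,12.2,2.8],[-6.5,12.8,-6.1,-4.3,-26,13.7,2.8],[-7.2,14.2,-6.8,-4.8,-28.9,15.2,2.8],[-8,15.6,-7.5,-5.3,-31.7,16.8,2.8],[-8.7,17,-8.1,-5.8,-34.6,18.3,2.8]],
  ],
)

```text
t: 13.25
tcp_pos: [0.4051, -0.292, 0.295]
tool_rot: [0.997, -0.075, -0.001, -0.001]
force: [0.8, -0.4, -1.8]
finger_gap: 0.388
gripper_force: 60.6
```

Call:
carry_out(
  targets=[
    [[0,0,0,0,0,0,2.8],[0,0,0,0,0,0,2.8],[0,0,0,0,0,0,2.8],[0,0,0,0,0,0,2.8]],
  ],
)

```text
t: 13.58
tcp_pos: [0.4048, -0.2904, 0.2953]
tool_rot: [0.997, -0.074, -0.0, -0.001]
force: [-1.0, 0.0, -3.0]
finger_gap: 0.392
gripper_force: 60.6
```

Run:
```python
from h import *
rel([.405,-.2935,.1273],R.from_quat([.997,-.074,0,0]))
a=np.ascontiguousarray(cams.snapshot("scene")[:,:,::-1]);b=np.ascontiguousarray(cams.snapshot("top")[:,:,::-1])
o=np.hstack([cv2.resize(a[120:250,110:210],None,fx=4,fy=4),cv2.resize(b[175:305,300:400],None,fx=4,fy=4)])
cv2.imwrite("pics/back.png",o)
```

```text
t 13.58 tcp [ 0.4048 -0.2904  0.2953] q [-0.85  0.3   1.69  0.    1.16  0.87] gap 3.34 F [-0.99  0.05 -3.03]
cm [ 0.07  0.34 16.8 ] deg [-0.12  0.04  0.04]
```

View pics/back.png

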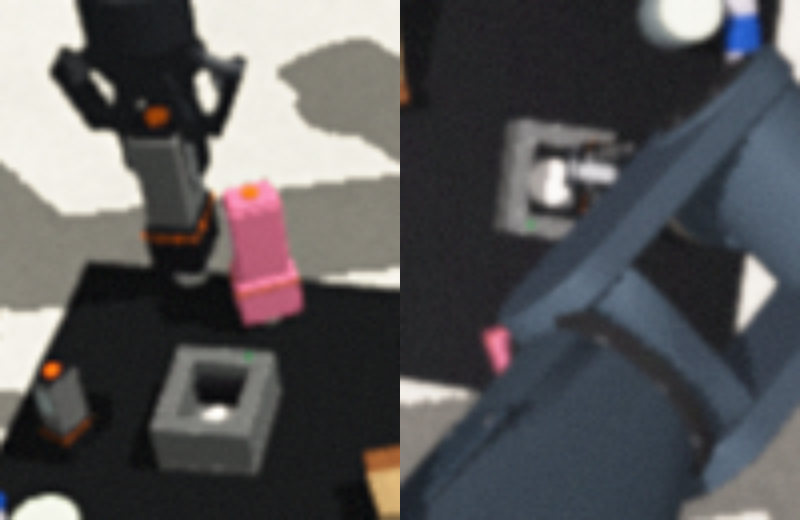

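The reader is back above the empty dock, upright, with the well at left crop (215,390) clear. Lowering to just above the dock, then slowly in.

Call:
carry_out(
  targets=[
    [[0,0.2,2,0,0,0,2.8],[0,0.2,4,0,0,0,2.8],[0,0.2,6,0,0,0,2.8],[0,0.2,8,0,0,0,2.8],[0,0.2,10,0,0,0,2.8],[0,0.2,12,0,0,0,2.8],[0,0.2,13.5,0,0,0,2.8],[0,0.2,14.5,0,0,0,2.8],[0,0.2,14.5,0,0,0,2.8],[0,0.2,14.5,0,0,0,2.8],[0,0.2,14.5,0,0,0,2.8]],
  ],
)

```text
t: 14.6
tcp_pos: [0.4052, -0.294, 0.1517]
tool_rot: [0.997, -0.074, 0.001, 0.001]
force: [-0.7, -0.3, -2.7]
finger_gap: 0.392
gripper_force: 60.6
```

Call:
carry_out(
  targets=[
    [[0,0,0.3,0,0,0,2.8],[0,0,0.6,0,0,0,2.8],[0,0,0.9,0,0,0,2.8],[0,0,1.1,0,0,0,2.8],[0,0,1.1,0,0,0,2.8],[0,0,1.1,0,0,0,2.8],[0,0,1.1,0,0,0,2.8]],
  ],
)

```text
t: 15.18
tcp_pos: [0.4048, -0.2937, 0.14]
tool_rot: [0.997, -0.074, 0.0, 0.0]
force: [0.4, 1.0, -1.9]
finger_gap: 0.39
gripper_force: 60.6
```

```bash
python3 -c "
from h import *
rel([.405,-.2925,.1273],R.from_quat([.997,-.074,0,0]))"
```

```text
t 15.18 tcp [ 0.4048 -0.2937  0.14  ] q [-0.85  0.54  1.84  0.    0.76  0.87] gap 3.33 F [ 0.43  1.02 -1.91]
cm [ 0.01 -0.13  1.27] deg [ 0.   -0.   -0.02]
```

It entered the well without force. Continuing to the ledges.

Call:
carry_out(
  targets=[
    [[0,-0.1,0.3,0,0,0,2.8],[0,-0.1,0.6,0,0,0,2.8],[0,-0.1,0.9,0,0,0,2.8],[0,-0.1,1.15,0,0,0,2.8],[0,-0.1,1.15,0,0,0,2.8],[0,-0.1,1.15,0,0,0,2.8],[0,-0.1,1.15,0,0,0,2.8]],
  ],
)

```text
t: 15.77
tcp_pos: [0.4049, -0.2927, 0.1284]
tool_rot: [0.997, -0.074, 0.0, -0.0]
force: [0.2, -0.6, -2.6]
finger_gap: 0.39
gripper_force: 60.6
```

```bash
python3 -c "
from h import *
rel([.405,-.2925,.1273],R.from_quat([.997,-.074,0,0]))"
```

```text
t 15.77 tcp [ 0.4049 -0.2927  0.1284] q [-0.85  0.56  1.85  0.    0.73  0.87] gap 3.33 F [ 0.2  -0.57 -2.57]
cm [ 0.01 -0.02  0.11] deg [-0.   -0.   -0.01]
```

Call:
carry_out(
  targets=[
    [[0,0,0.06,0,0,0,2.8],[0,0,0.12,0,0,0,2.8],[0,0,0.12,0,0,0,2.8],[0,0,0.12,0,0,0,2.8]],
  ],
)

```text
t: 16.1
tcp_pos: [0.405, -0.2928, 0.1274]
tool_rot: [0.997, -0.074, 0.0, 0.0]
force: [0.8, -0.3, -0.6]
finger_gap: 0.388
gripper_force: 60.9
```

Call:
carry_out(
  targets=[
    [[0,0,0,0,0,0,3.4],[0,0,0,0,0,0,3.8],[0,0,0,0,0,0,4.5],[0,0,0,0,0,0,5.5],[0,0,0,0,0,0,6.2],[0,0,0,0,0,0,6.2],[0,0,0,0,0,0,6.2],[0,0,0,0,0,0,6.2]],
  ],
)

```text
t: 16.77
tcp_pos: [0.4049, -0.2927, 0.1273]
tool_rot: [0.997, -0.074, 0.0, 0.0]
force: [-0.1, -0.5, -0.3]
finger_gap: 0.725
gripper_force: 0.0
```

Call:
carry_out(
  targets=[
    [[0,0,-1,0,0,0,6.2],[0,0,-2.5,0,0,0,6.2],[0,0,-4.5,0,0,0,6.2],[0,0,-7,0,0,0,6.2],[0,0,-10,0,0,0,6.2],[0,0,-13,0,0,0,6.2],[0,0,-15,0,0,0,6.2],[0,0,-15,0,0,0,6.2],[0,0,-15,0,0,0,6.2]],
  ],
)

```text
t: 17.52
tcp_pos: [0.4052, -0.293, 0.279]
tool_rot: [0.997, -0.074, 0.001, 0.001]
force: [-0.5, -0.4, -0.7]
finger_gap: 0.724
gripper_force: 0.0
```

Run:
```python
from h import *
a=np.ascontiguousarray(cams.snapshot("scene")[:,:,::-1])
print(manip.sense()["t"]); lo,hi=(3,150,150),(20,255,255)
for n in("scene0",): print(blobs(cv2.imread(f"pics/{n}.png"),lo,hi,(148,182,168,200)))
s=blobs(a,lo,hi,(148,182,168,200));print(s,[plane("scene",x[0],.1625) for x in s])
cv2.imwrite("pics/end.png",cv2.resize(a[100:300,80:420],None,fx=2.3,fy=2.3))
```

```text
17.5667
[(array([157.33333333, 191.875     ]), 24, [6, 5])]
[(array([157.33333333, 191.875     ]), 24, [6, 5])] [array([ 0.40514785, -0.29281874,  0.1625    ])]
```

View pics/end.png

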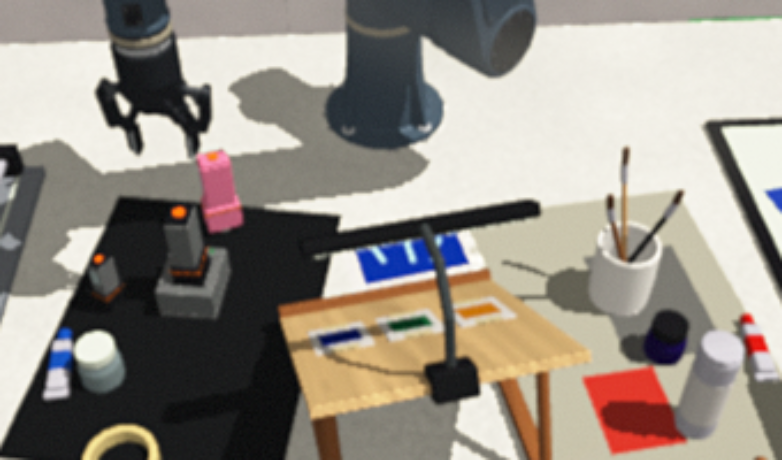

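The reader hangs upright in its dock with its button at the same pixel as at the start, (157.3,191.9). The gripper is clear and the bystanders look untouched.

```bash
python3 -c "
from station import sign_off
print(sign_off())"
```

```text
the job is handed in; nothing more can be done
None
```

The job is handed in (no verdict was shown): the reader was pressed on the middle of the blue patch at about 12 N with its nose fully in and held still for over two seconds, then hung back upright in its dock and released at about 17.5 s.

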